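# Load the block heater and shut its heavy cover without a slam

## Task

Take the yellow-capped tube out of the red rack, seat it all the way down in the one empty well of the block heater and let go of it. Then shut the heater's heavy cover: push it over and bear its weight against your fingers all the way down onto its catch so that it does not slam. Finally push down on its front lip through the click of the catch and keep it pressed on its seal for a second, firmly but without leaning hard on it; leave the other things where they are.

Things in the scene. Friction and masses are not known exactly. Their poses are not given: they have to be found in the camera images.
- heater: Fixed white block heater, 230 wide (y), 286 deep, rim 85 high. Origin on the table under the middle of its block; x points to the hinge side (away from its sloping dark-blue control panel at -x), z up. Aluminium block, top 72 high, 2 rows (x -30, +30) of 3 wells (y -50, 0, 50), five filled with fixed blue-capped tubes standing 30 proud. In front of x -108 nothing is higher than 62.
- well (a point): Centre of the mouth of the one empty well (front row, middle), at the block's top face, axes as the heater's. Well 19 mm wide, 34 deep, for the 16 mm tube; neighbouring caps 50 mm away along y, 60 mm along +x.
- hinge (a point): Middle of the cover's hinge axis, 85 above the table, axes as the heater's; the hinge runs along y and is 100 mm in +x from the heater's origin.
- lid (a joint): Cover angle, rad: 0 flat, grows as it opens, stop at 1.45. Stiff hinge (0.25 N m) holds the 0.72 to 0.98 kg cover above about 1.0; below 0.8 it falls and slams unless carried (2 to 3 N at the lip). Left alone low down it rests on the sprung catch at 0.07. Pressing the lip with 8 to 14 N takes it past the catch at about 0.03, which clicks and holds it shut; home is 0 to 0.023, as the seal decides.
- cover: The heavy cover, white, hollow below, 222 wide, 45 thick. Origin on the hinge axis; shut, axes as the heater's; opening turns it about y, its front (-x) edge rising. Front wall 205 from the hinge, above z 17 sloping back at 45 degrees. It comes home hard on a rubber seal that stands 0 to 4.5 mm proud (unmeasured, new or worn): bed it with 10 to 20 N for 1 s; over 25 N strains the hinge.
- lip (a point): Middle of the front end of the cover's dark-blue lip, half-way through its thickness: cover frame (-242, 0, 11) mm; axes as the cover's. The lip is a flat ledge 110 wide, 10 thick (z 6 to 16), jutting 37 mm from the front wall; shut, its underside is 91 above the table with 30 to 45 mm of free air below it.
- sample_mid (a point): Centre, half-way up, of the yellow-capped tube: 64 tall, body 16 wide, cap 20 wide and 14 high at the top (18 to 32 mm above this point); 14 g; z along the tube to the cap. It stands upright in one of the rack's four holes. Seated in the well this point lies 2 mm below the well's mouth.
- rack: Fixed red rack, 180 (x) by 60 (y), 34 high, its origin under the middle; one row of four 19 mm holes at x -60, -20, 20, 60, tubes standing on its floor 6 above the table, caps 56 to 70 above the table.
- tube_a: Blue-capped tube like the yellow-capped one, in the rack; origin at the foot. Leave it.
- tube_b: Blue-capped tube like the yellow-capped one, in the rack; origin at the foot. Leave it.
- tube_c: Blue-capped tube like the yellow-capped one, in the rack; origin at the foot. Leave it.
- media_bottle: Glass bottle with blue cap, 70 wide, 150 high, loose; origin under its middle. Leave it.
- beaker: Clear beaker, 64 wide, 80 high, loose; origin under its middle. Leave it.
- tip_box: Blue pipette tip box with clear lid, 118 x 82, 75 high, loose; origin under its middle. Leave it.
- marker: White and dark-blue marker pen lying on the table, 120 long, 12 thick, loose; origin under its middle. Leave it.

How it is judged:
By the outcome, as a careful person would: the job done as asked, in the order asked, and still so for the second after the job is handed in, with the robot touching nothing.
It also fails if it takes over 72 s, if anything falls off the work surface, if the arm or the gripper's body presses on something with over 40 N, if the wrist force passes 120 N, or if a joint passes its speed limit or range.

## Robot

A 6-joint arm with a two-finger parallel gripper is mounted at the origin on the work surface. World frame = base frame: x ahead of the robot, y to its left, z up, the work surface at z = 0. Lengths are in mm, angles in rad, forces in N, time in s.
With the tool pointing down it reaches from about 350 to 975 mm from the base axis. Payload 7.1 kg.
Tool frame: the origin (TCP) lies midway between the tips of the shut fingers; the grasp point (between the pads) lies pinch_z behind it (pinch_z is the distance from the TCP to the grasp point, in mm); z points along the fingers, y is the line along which they close (so a half turn about z gives the same grasp; the last joint's range is limited). The gripper opens to 88 mm and grips with 3 to 60 N. Pads are 20 mm wide; open, the fingers measure 115 mm over their backs; the gripper's body (75 mm by 178 mm) begins 61 mm behind the grasp point.
Start: joints at [1.192, 0.423, 1.63, -0, 1.089, -0.019], TCP at [220.022, 584.974, 191.175] pointing down, gripper open.
Joint ranges: [-3, 3], [-0.9, 2.11], [0.09, 2.58], [-1.31, 4.45], [0.11, 2.69], [-2.54, 2.54]. Speed limits (rad/s): [2.39, 2.39, 3.01, 3.14, 3.14, 3.14].

## Interface

Orientations are given as a rotation vector (axis times angle).
In Python, from workcell import get_obs, get_image, close_job, pinch_z gives the robot as it stands.
- The arm moves only by the tool jog_arm, never from a script. Its argument "commands" is a list of rows, each a list of 3 entries, a list of its own where there are three numbers: the gripper command: -1 is shut, 1 is fully open, values between are in proportion, then the shift along the tool's x, y, z as a fraction of full scale, then the turn, a rotation vector about the tool's x, y, z as a fraction of full scale. In form: [[gripper, [tx, ty, tz], [rx, ry, rz]], ...]. A call has 1 to 10 rows; each row shifts and turns the commanded pose from where the row before left it, along the tool's axes as they then stand; what a row does not reach is not made up. Full scale, the value 1, is 0.1 m for a shift and 45 degrees for a turn. A row lasts 1/10 s, in which the tool goes at most 50 mm and 8.59 degrees, less where a joint would pass 70% of its speed; a pose out of reach is approached as far as the arm can. A call with a number of a shift or a turn outside -1 to 1 is refused whole. A call with a gripper value outside its range is refused whole. The fingers move at their own pace and stop on an object; the grip force is fixed at half the most. Time passes only in rows, so rows that do not move let the fingers close. It gives the time, the measured TCP pose, the force, the opening and the grip force at its end, in the units of the state.
- get_obs(): the state, without advancing time (a new reading comes with each control period).
- get_image(name): name is "scene" or "side" or "wrist"; returns a dict with "image" (400x640x3 uint8, blue, green, red), "z_map" (400x640 float32, mm along the optical axis (not along the pixel's ray), 0 where there is no reading), "intrinsics" (3x3 intrinsics, pixels), "k1" (the pictures are not rectified: a ray, as slopes to the right and down, at radius r is drawn at 1 + k1 r^2 times it, then the intrinsics apply), "eye" and "orientation" of the camera in the world; the wrist camera has in their place "mount" (4x4, takes a point from camera to tool coordinates, whose origin is the TCP and whose axes are the flange's). Camera axes: x right, y down, z forward; pixel columns grow to the right and rows downward; lengths in mm; the calibration is good to about 2 mm. A picture is of the moment at which its call begins: read the wrist's pose just before it.
- close_job(): hands the job in; it is judged then, once.
The state is a dict: "t": time; "qpos": joint angles; "qvel": joint speeds; "joint_torque": joint torques, N m; "ee_pos": TCP position; "orientation": TCP orientation; "ft_force": force on the tool from outside, world axes, zero at the start; "moment": the same for the moment, N m; "width": finger opening in mm; "grasp_force": force on a finger pad.
Only numpy, scipy, OpenCV 4.12 (cv2) and the standard library are available. Lean on these libraries where they do the work, as an engineer would, in place of code of your own. Each camera call takes 0.05 s, during which the arm holds its last target. There are 200 camera calls.

## Working session

There is one attempt and no reset: what is moved stays moved. The work goes in short steps, Python scripts to look and compute and a tool call to move; the robot and the scene stay as the last step left them, time stands still between calls to the robot, and variables do not carry over. Pictures are saved under pics/ and viewed, at most 10 in all, crops included, and the job is handed in when it is done.

Besides the shell and the picture viewer there is one more tool, called after "Emit:" as name([rows], argument=value, ...), one row to a line, values as JSON. jog_arm: Moves the arm, as the interface text tells. Its arguments: {"type":"object","properties":{"commands":{"type":"array","items":{"type":"array"}}},"required":["commands"]}

```bash
ls; mkdir -p pics; cat > h.py <<'E'
import numpy as np,cv2
from workcell import get_obs,get_image,close_job,pinch_z
from scipy.spatial.transform import Rotation as R
def cam(name):
    o=get_obs(); d=get_image(name)
    if name=='wrist':
        T=np.eye(4);T[:3,:3]=R.from_rotvec(o['orientation']).as_matrix();T[:3,3]=o['ee_pos']
        M=T@np.array(d['mount']); d['E']=M[:3,3];d['Rm']=M[:3,:3]
    else:
        d['E']=np.array(d['eye'],float); q=np.array(d['orientation'],float)
        d['Rm']=q if q.shape==(3,3) else R.from_rotvec(q).as_matrix()
    return d
def rays(d,uv):
    uv=np.atleast_2d(np.array(uv,float));K=np.array(d['intrinsics'])
    s=(uv-K[:2,2])/[K[0,0],K[1,1]];p=s.copy()
    for _ in range(20): p=s/(1+d['k1']*(p**2).sum(1,keepdims=True))
    return np.c_[p,np.ones(len(p))]
def pts(d,uv):
    uv=np.atleast_2d(np.array(uv)).astype(int);z=d['z_map'][uv[:,1],uv[:,0]]
    return (rays(d,uv)*z[:,None])@d['Rm'].T+d['E'],z
def plane(d,uv,h):
    r=rays(d,uv)@d['Rm'].T
    return d['E']+r*((h-d['E'][2])/r[:,2:])
E
python3 - <<'E'
from h import *
print(get_obs(),pinch_z)
for n in('scene','side','wrist'):
    d=cam(n);cv2.imwrite(f'pics/{n}0.png',d['image']);print(n,d['E'],d['Rm'][:,2],d['k1'],d['intrinsics'])
    np.savez(f'pics/{n}0.npz',**{k:d[k] for k in('image','z_map','intrinsics','k1','E','Rm')})
E
```

```text
pics
{'t': 0.0, 'qpos': array([ 1.19199919e+00,  4.23874582e-01,  1.63069377e+00, -9.21440974e-06,
        1.08858867e+00, -1.90401177e-02]), 'qvel': array([-0.00140627, -0.00052212,  0.00116843, -0.0025179 , -0.00228705,
       -0.00042632]), 'joint_torque': array([-1.89569248e-03, -5.44590175e+01, -2.73678982e+01,  6.42907410e-02,
        2.23574118e-02, -7.05519483e-05]), 'ee_pos': array([219.80536568, 584.42068762, 190.37918711]), 'orientation': array([-5.62001824e-01, -3.09060844e+00,  2.41115184e-03]), 'ft_force': array([ 1.02678769, -0.80012166, -0.54491398]), 'moment': array([-0.01360677, -0.04710425,  0.04292035]), 'grasp_force': 0.0, 'width': 87.67308273516896} 18.700000000000003
scene [ 815.8781798  1060.18780641 1009.98387409] [-0.19623308 -0.73231256 -0.65208197] 0.04433868416784174 [[503.68554527   0.         311.38374612]
 [  0.         503.68554527 193.32865692]
 [  0.           0.           1.        ]]
side [1226.5222009  -589.63604145 1075.03444206] [-0.50080529  0.45364518 -0.73715678] -0.12714508394120774 [[516.760728     0.         323.73562506]
 [  0.         516.760728   201.71891198]
 [  0.           0.           1.        ]]
wrist [159.02333109 607.40909009 385.20427047] [ 0.22631512 -0.08698027 -0.97016282] -0.04254604183997294 [[292.40645538   0.         313.05827784]
 [  0.         292.40645538 197.23818829]
 [  0.           0.           1.        ]]
```

View pics/scene0.png

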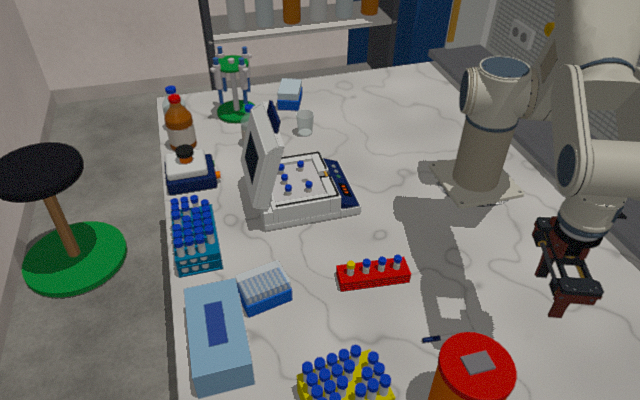

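View pics/side0.png

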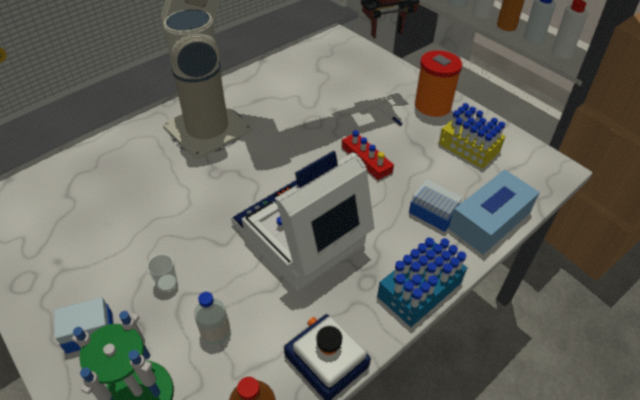

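The scene picture shows the heater at about (300,190) with its cover open, its panel towards the robot, and the red rack at (373,273) with the yellow cap at (351,268). The side picture shows the cover's back at (330,215) and the yellow cap at (381,157).

```bash
python3 - <<'E'
from h import *
def ld(n):
    f=np.load(f'pics/{n}0.npz');return {k:f[k] for k in f}
for n,box in(('scene',(230,90,420,300)),('side',(220,120,400,260))):
    d=ld(n);hsv=cv2.cvtColor(d['image'],cv2.COLOR_BGR2HSV)
    for c,lo,hi in(('yel',(20,120,90),(35,255,255)),('blue',(105,140,70),(130,255,255)),('red',(0,150,80),(8,255,255))):
        m=cv2.inRange(hsv,lo,hi);mm=np.zeros_like(m);mm[box[1]:box[3],box[0]:box[2]]=m[box[1]:box[3],box[0]:box[2]]
        k,l,s,ce=cv2.connectedComponentsWithStats(mm)
        for i in range(1,k):
            if s[i,4]<15: continue
            v,u=np.where(l==i);P,z=pts(d,np.c_[u,v]);P=P[z>0]
            print(n,c,ce[i].round(1),s[i,4],'med',np.median(P,0).round(1),'max z',np.percentile(P[:,2],95).round(1),'pl63',plane(d,ce[i],64)[0].round(1),'pl96',plane(d,ce[i],96)[0].round(1))
            if c=='red' and s[i,4]>200:
                T=P[(P[:,2]>29)&(P[:,2]<39)];print(' rackrect',cv2.minAreaRect(T[:,:2].astype(np.float32)))
d=ld('scene')
# cloud white cover points
v,u=np.mgrid[90:230,235:365];P,z=pts(d,np.c_[u.ravel(),v.ravel()]);P=P[z>0]
T=P[abs(P[:,2]-85)<3];print('rim',len(T),cv2.minAreaRect(T[:,:2].astype(np.float32)))
H=P[P[:,2]>120];print('cover',len(H),H.min(0),H.max(0),np.median(H,0))
E
```

```text
scene yel [350.4 264.5] 61 med [509.2 285.5  66.2] max z 71.6 pl63 [508.6 283.7  64. ] pl96 [519. 310.  96.]
scene blue [246.7 102.6] 79 med [ 635.3 -396.2  136.3] max z 150.7 pl63 [ 625.8 -552.9   64. ] pl96 [ 632.2 -498.3   96. ]
scene blue [289.1 103.8] 222 med [ 468.1 -566.5   25.9] max z 42.8 pl63 [ 479.1 -504.3   64. ] pl96 [ 490.5 -451.3   96. ]
scene blue [274.5 111.6] 32 med [615.4 -56.6 319.8] max z 322.1 pl63 [ 541.2 -465.5   64. ] pl96 [ 550.5 -413.9   96. ]
scene blue [340.7 182.9] 327 med [430.2 -57.4  46.5] max z 55.3 pl63 [435.6 -24.7  64. ] pl96 [448.5  12.   96. ]
scene blue [300.1 163.5] 28 med [ 538.2 -103.7   98.6] max z 102.1 pl63 [ 527.8 -147.9   64. ] pl96 [ 537.5 -107.1   96. ]
scene blue [281.  166.7] 26 med [ 596.9 -104.1   98. ] max z 102.2 pl63 [ 588.3 -148.    64. ] pl96 [ 596.  -107.2   96. ]
scene blue [284.1 176.9] 32 med [598.5 -54.6  97.6] max z 102.2 pl63 [590.4 -96.6  64. ] pl96 [598.  -57.5  96. ]
scene blue [308.4 183.9] 38 med [538.4  -5.4  99.4] max z 102.2 pl63 [528.6 -45.8  64. ] pl96 [538.3  -8.4  96. ]
scene blue [287.7 187.5] 33 med [598.
[... 1198 characters left out ...]
6. ]
side blue [372.  147.7] 24 med [470.7 282.   65.9] max z 70.8 pl63 [470.1 283.3  64. ] pl96 [494.  255.7  96. ]
side blue [278.8 220.7] 20 med [ 538.5 -115.5   98.2] max z 102.3 pl63 [514.2 -98.6  64. ] pl96 [ 536.7 -114.2   96. ]
side red [368.1 158. ] 712 med [481.2 269.9  30.9] max z 36.0 pl63 [494.2 242.9  64. ] pl96 [517.4 216.6  96. ]
 rackrect ((448.6585693359375, 285.564697265625), (61.33057403564453, 181.0545196533203), 84.92186737060547)
rim 716 ((565.6109619140625, -266.20751953125), (651.6018676757812, 218.9129638671875), 88.93809509277344)
cover 3061 [ 605.29514908 -541.50237399  120.04685611] [704.67328125  56.42593777 323.68504325] [660.1480637  -11.80493803 237.0845171 ]
```

```bash
cat >> h.py <<'E'
def tgt(pos,down,ydir):
    """tool z along `down`, tool y near ydir"""
    z=np.array(down,float);z/=np.linalg.norm(z);y=np.array(ydir,float);y-=z*(y@z);y/=np.linalg.norm(y)
    return np.array(pos,float),np.c_[np.cross(y,z),y,z]
def delta(pos,Rt,p0=None,R0=None):
    """fraction of full scale in present tool axes: shift (then) and turn"""
    o=get_obs(); p0=np.array(o['ee_pos']) if p0 is None else p0; R0=R.from_rotvec(o['orientation']).as_matrix() if R0 is None else R0
    return (R0.T@(pos-p0)/100).round(3),(R.from_matrix(R0.T@Rt).as_rotvec()/np.deg2rad(45)).round(3)
def st():
    o=get_obs();print('t',round(o['t'],2),'p',o['ee_pos'].round(1),'q',o['qpos'].round(3),'F',o['ft_force'].round(1),'w',round(o['width'],1),'g',round(o['grasp_force'],1));return o
E
python3 - <<'E'
from h import *
p,Rt=tgt((508.5,282,110),(0,0,-1),(.1,1,0))
print(delta(p,Rt)); print(Rt)
E
```

```text
(array([-3.767, -1.815,  0.808]), array([-0.001, -0.   , -0.331]))
[[-0.99503719  0.09950372  0.        ]
 [ 0.09950372  0.99503719  0.        ]
 [ 0.          0.         -1.        ]]
```

Emit:
jog_arm([
  [1,[-0.42,-0.2,0.06],[0,0,0]],
  [1,[-0.42,-0.2,0.06],[0,0,0]],
  [1,[-0.42,-0.2,0.06],[0,0,0]],
  [1,[-0.42,-0.2,0.06],[0,0,0]],
  [1,[-0.42,-0.2,0.06],[0,0,0]],
  [1,[-0.42,-0.2,0.06],[0,0,0]],
  [1,[-0.42,-0.2,0.06],[0,0,0]],
  [1,[-0.42,-0.2,0.06],[0,0,0]],
  [1,[-0.4,-0.2,0.06],[0,0,-0.165]],
  [1,[0,0,0.06],[0,0,-0.165]],
])

```text
t: 1.15
ee_pos: [511.8, 280.5, 130.9]
orientation: [0.157, 3.136, -0.001]
ft_force: [-0.4, 0.8, -1.0]
width: 88.0
grasp_force: 0.0
```

```bash
cat > yel.py <<'E'
from h import *
import sys
st()
d=cam('wrist');cv2.imwrite(f'pics/{sys.argv[1]}.png',d['image'])
hsv=cv2.cvtColor(d['image'],cv2.COLOR_BGR2HSV)
for c,lo,hi in(('yel',(20,120,90),(35,255,255)),('blue',(105,140,70),(130,255,255))):
    m=cv2.inRange(hsv,lo,hi)
    k,l,s,ce=cv2.connectedComponentsWithStats(m)
    for i in range(1,k):
        if s[i,4]<60: continue
        v,u=np.where(l==i);P,z=pts(d,np.c_[u,v]);P=P[z>0]
        if len(P)<20: continue
        top=P[:,2].max();T=P[P[:,2]>np.percentile(P[:,2],90)-4]
        print(c,ce[i].round(0),s[i,4],'top',T.mean(0).round(1),((T.max(0)+T.min(0))/2).round(1),(T.max(0)-T.min(0)).round(1))
p,Rt=tgt((508.5,282,110),(0,0,-1),(.1,1,0)); print(delta(p,Rt))
E
python3 yel.py w1
```

```text
t 1.15 p [511.8 280.5 130.9] q [ 4.810e-01  4.380e-01  1.768e+00 -1.000e-03  9.340e-01 -9.880e-01] F [-0.4  0.8 -1. ] w 88.0 g 0.0
yel [577. 210.] 6111 top [562.7 551.7  66.3] [554.  484.9 154.6] [134.4 255.3 185.3]
yel [314. 193.] 405 top [507.4 281.8  71. ] [507.6 281.9  70.7] [19.1 18.3  5. ]
blue [314.  51.] 469 top [389.5 293.1  71. ] [389.6 293.2  70.7] [19.  17.5  5.4]
blue [314. 102.] 397 top [428.9 289.2  71.1] [428.8 289.3  70.8] [18.5 17.9  4.9]
blue [314. 149.] 371 top [468.  285.3  71.1] [468.  285.1  70.9] [18.5 17.7  5.7]
blue [ 10. 162.] 370 top [452.2  -6.   59.2] [450.   -4.9  59.4] [15.2 28.4  5.4]
blue [636. 228.] 156 top [556.9 549.8 107.1] [556.7 549.6 107.7] [15.4  6.1  5.7]
blue [624. 257.] 208 top [578.1 536.9 115.5] [536.9 455.2 187.1] [ 97.9 184.2 151.3]
blue [  4. 256.] 69 top [531.1  -3.   98.2] [530.7  -2.6  98.9] [5.9 7.7 6.3]
blue [315. 321.] 1571 top [671.2 268.8  44.1] [673.2 266.8  45. ] [22.6 81.3  8.4]
(array([0.012, 0.004, 0.197]), array([-0.001, -0.001,  0.008]))
```

View pics/w1.png

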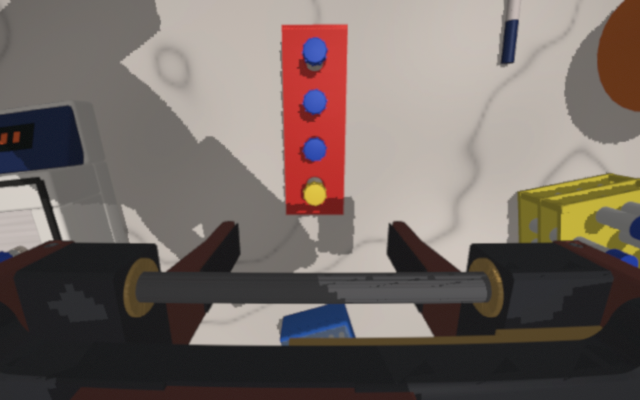

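Emit:
jog_arm([
  [1,[0.04,0.01,0.2],[0,0,0]],
  [1,[0,0,0.3],[0,0,0]],
  [1,[0,0,0.24],[0,0,0]],
  [1,[0,0,0.1],[0,0,0]],
  [1,[0,0,0],[0,0,0]],
  [-1,[0,0,0],[0,0,0]],
  [-1,[0,0,0],[0,0,0]],
  [-1,[0,0,0],[0,0,0]],
  [-1,[0,0,0],[0,0,0]],
  [-1,[0,0,0],[0,0,0]],
])

```text
t: 2.2
ee_pos: [504.9, 285.6, 47.7]
orientation: [0.158, 3.137, 0.001]
ft_force: [0.2, 0.4, -0.1]
width: 51.3
grasp_force: 0.0
```

Emit:
jog_arm([
  [-1,[0,0,0],[0,0,0]],
  [-1,[0,0,0],[0,0,0]],
  [-1,[0,0,0],[0,0,0]],
  [-1,[0,0,0],[0,0,0]],
  [-1,[0,0,0],[0,0,0]],
])

```text
t: 2.7
ee_pos: [504.7, 285.5, 47.1]
orientation: [-0.158, -3.137, 0.0]
ft_force: [0.4, -0.7, 0.8]
width: 11.7
grasp_force: 0.0
```

```bash
python3 -c "
from h import *
st()"
```

```text
t 2.7 p [504.7 285.5  47.1] q [ 0.494  0.557  1.814  0.     0.77  -0.976] F [ 0.4 -0.7  0.8] w 11.7 g 0.0
```

```bash
python3 yel.py w2 | head -4; python3 - <<'E'
from h import *
d=cam('scene');a=cv2.resize(d['image'][200:330,300:500],None,fx=3,fy=3)
b=cv2.resize(cv2.imread('pics/w2.png')[:400,150:490],None,fx=.97,fy=.97)
c=np.zeros((780,600,3),np.uint8);c[:390,:600]=a;c[390:390+b.shape[0],:b.shape[1]]=b
c=cv2.resize(c,None,fx=.76,fy=.76)
cv2.imwrite('pics/c1.png',c);print(c.shape); st()
E
```

```text
t 2.7 p [504.7 285.5  47.1] q [ 0.494  0.557  1.814  0.     0.77  -0.976] F [ 0.4 -0.7  0.8] w 11.7 g 0.0
yel [612. 234.] 2501 top [543.8 509.1  58.6] [519.7 444.7 112.5] [ 79.5 156.8 136.3]
yel [312. 234.] 590 top [507.1 284.3  71.1] [507.6 284.6  74.6] [19.8 12.1 13.3]
blue [579.  25.] 62 top [386.1 494.5  13.1] [386.  494.6  13. ] [34.7  5.6  5.1]
(593, 456, 3)
t 2.8 p [504.7 285.5  47.1] q [ 0.494  0.557  1.814  0.     0.77  -0.976] F [0.7 1.1 0. ] w 3.1 g 0.0
```

View pics/c1.png

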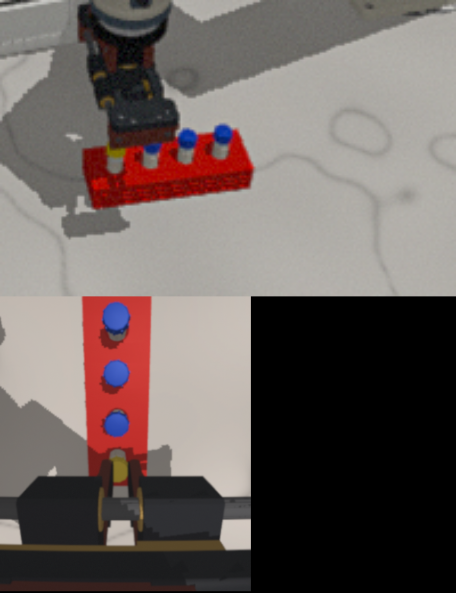

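Emit:
jog_arm([
  [-1,[0,0,0],[0,0,0]],
  [-1,[0,0,0],[0,0,0]],
  [-1,[0,0,0],[0,0,0]],
  [-1,[0,0,0],[0,0,0]],
])

```text
t: 3.2
ee_pos: [504.7, 285.5, 47.2]
orientation: [-0.158, -3.138, 0.0]
ft_force: [0.5, 0.4, -0.8]
width: 0.1
grasp_force: 0.0
```

```bash
python3 - <<'E'
from h import *
o=st();print(R.from_rotvec(o['orientation']).as_matrix().round(3))
d=cam('wrist');print(np.array(d['mount']).round(3))
a=cv2.resize(d['image'][150:330,200:430],None,fx=3,fy=3);cv2.imwrite('pics/w3.png',a)
E
```

```text
t 3.2 p [504.7 285.5  47.2] q [ 0.494  0.557  1.814 -0.     0.77  -0.976] F [ 0.5  0.4 -0.8] w 0.1 g 0.0
[[-0.995  0.1   -0.   ]
 [ 0.1    0.995 -0.   ]
 [ 0.    -0.    -1.   ]]
[[   0.      -0.97    -0.242   65.092]
 [   1.       0.      -0.      -0.434]
 [   0.      -0.242    0.97  -194.717]
 [   0.       0.       0.       1.   ]]
```

View pics/w3.png

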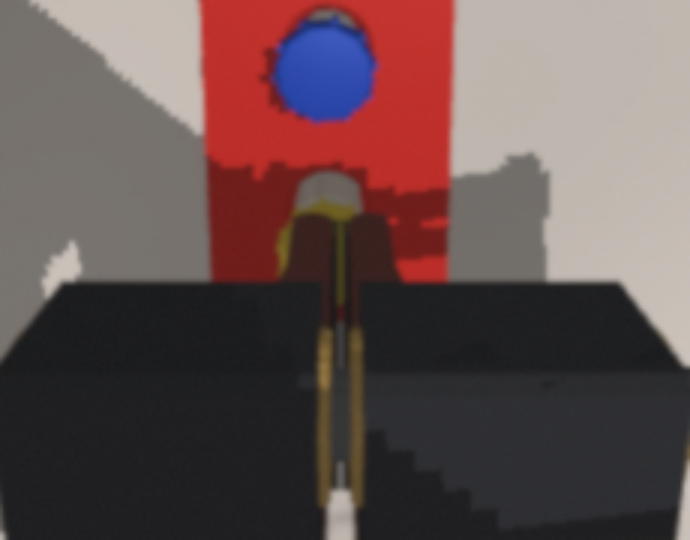

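Emit:
jog_arm([
  [1,[0,0,0],[0,0,0]],
  [1,[0,0,0],[0,0,0]],
  [1,[0,0,0],[0,0,0]],
  [1,[0,0,0],[0,0,0]],
  [1,[0,0,0],[0,0,0]],
  [1,[0,0,0],[0,0,0]],
  [1,[0,0,0],[0,0,0]],
  [1,[0,0,0],[0,0,0]],
  [1,[0,0,0],[0,0,0]],
])

```text
t: 4.15
ee_pos: [504.7, 285.5, 47.2]
orientation: [0.158, 3.138, -0.0]
ft_force: [-0.7, 0.0, -0.7]
width: 69.1
grasp_force: 0.0
```

```bash
python3 yel.py w4 | head -8; python3 - <<'E'
from h import *
d=cam('wrist');a=cv2.resize(d['image'][80:330,180:450],None,fx=2.4,fy=2.4);cv2.imwrite('pics/w4c.png',a)
d=cam('scene');hsv=cv2.cvtColor(d['image'],cv2.COLOR_BGR2HSV);m=cv2.inRange(hsv,(20,120,90),(35,255,255));m[:200]=0;m[310:]=0;m[:,:300]=0;m[:,420:]=0
v,u=np.where(m>0);P,z=pts(d,np.c_[u,v]);print('scene yel',len(P),P.mean(0).round(1),P.min(0).round(0),P.max(0).round(0))
E
```

```text
t 4.15 p [504.7 285.5  47.2] q [ 0.494  0.557  1.814 -0.     0.77  -0.976] F [-0.7  0.  -0.7] w 69.1 g 0.0
yel [612. 235.] 2516 top [542.9 506.7  60.5] [520.1 444.7 112.6] [ 79.8 156.1 136. ]
yel [308. 234.] 836 top [506.9 281.8  71. ] [507.7 281.8  70.4] [19.5 18.9  4.6]
blue [579.  24.] 66 top [385.1 494.4  13.3] [385.8 494.4  13.3] [33.4  4.3  2.9]
blue [307.  29.] 1187 top [389.5 293.3  71.1] [389.2 293.6  70.9] [18.9 19.   5.6]
blue [307. 104.] 907 top [428.7 289.4  71.1] [428.8 289.5  70.6] [18.6 18.8  4.5]
blue [308. 173.] 845 top [467.7 285.7  71.1] [467.8 285.6  70.5] [18.8 19.5  5.1]
(array([-0.041, -0.031, -0.628]), array([-0.   , -0.   , -0.001]))
scene yel 46 [516.4 311.1 150.9] [493. 240.  55.] [ 816. 1060. 1010.]
```

View pics/w4c.png

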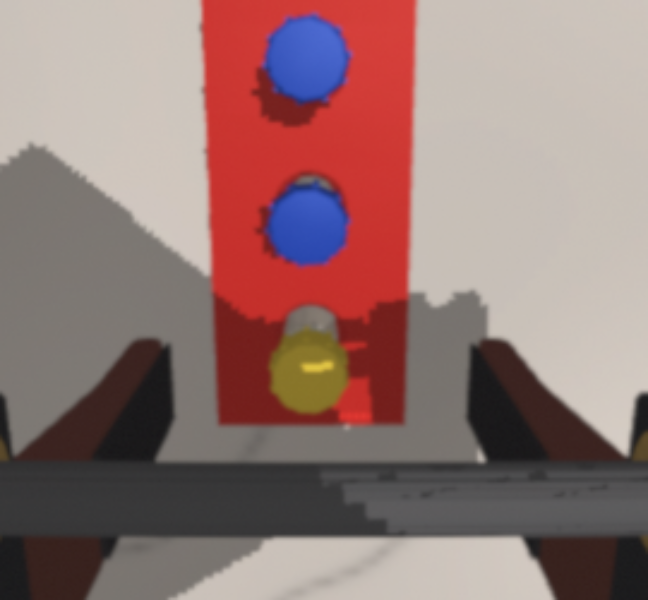

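```bash
python3 - <<'E'
from h import *
d=cam('wrist');o=st();R0=R.from_rotvec(o['orientation']).as_matrix()
for uv in [(243,224),(240,235),(235,250),(225,265),(220,300),(380,224),(383,235),(390,250),(400,265),(308,234)]:
    P,z=pts(d,uv);print(uv,d['image'][uv[1],uv[0]],z.round(1),'tool',((P-o['ee_pos'])@R0).round(1),P.round(0))
E
```

```text
t 4.35 p [504.7 285.5  47.2] q [ 0.494  0.557  1.814 -0.     0.77  -0.976] F [-0.3  0.7  0.2] w 84.7 g 0.0
(243, 224) [54 55 58] [170.3] tool [[  8.7 -41.4 -33.3]] [[492. 245.  81.]]
(240, 235) [26 26 27] [161.9] tool [[  5.5 -41.1 -42.8]] [[495. 245.  90.]]
(235, 250) [26 24 25] [151.1] tool [[  1.9 -41.  -54.8]] [[499. 245. 102.]]
(225, 265) [25 24 25] [133.7] tool [[  2.4 -41.  -72.5]] [[498. 245. 120.]]
(220, 300) [54 54 55] [73.5] tool [[  22.   -24.1 -129.7]] [[480. 264. 177.]]
(380, 224) [122 127 132] [252.9] tool [[-18.7  57.5  45.1]] [[529. 341.   2.]]
(383, 235) [35 34 35] [167.6] tool [[  3.4  39.7 -37.3]] [[505. 325.  85.]]
(390, 250) [26 25 25] [152.4] tool [[  1.4  39.8 -53.6]] [[507. 325. 101.]]
(400, 265) [25 24 25] [135.1] tool [[  1.8  39.9 -71.2]] [[507. 325. 118.]]
(308, 234) [ 59 172 201] [181.3] tool [[ -1.   -3.6 -24.3]] [[505. 282.  72.]]
```

Emit:
jog_arm([
  [1,[-0.03,-0.035,0.1],[0,0,0]],
  [1,[0,0,0.12],[0,0,0]],
  [1,[0,0,0.06],[0,0,0]],
  [1,[0,0,0.02],[0,0,0]],
  [1,[0,0,0],[0,0,0]],
  [1,[0,0,0],[0,0,0]],
])

```text
t: 4.95
ee_pos: [507.4, 281.8, 17.2]
orientation: [0.158, 3.138, 0.0]
ft_force: [-0.2, 0.3, -0.5]
width: 87.6
grasp_force: 0.0
```

```bash
python3 - <<'E'
from h import *
d=cam('wrist');o=st();R0=R.from_rotvec(o['orientation']).as_matrix()
v,u=np.mgrid[195:300:3,180:450:2];P,z=pts(d,np.c_[u.ravel(),v.ravel()]);T=((P-o['ee_pos'])@R0)[z>0]
for s in(-1,1):
    F=T[(s*T[:,1]>36)&(s*T[:,1]<60)&(T[:,2]<-5)&(T[:,2]>-80)&(abs(T[:,0])<25)]
    print(s,len(F),'max tool z',np.sort(F[:,2])[-8:].round(0),F[np.argmax(F[:,2])].round(1),'inner',abs(F[:,1]).min())
m=cv2.inRange(cv2.cvtColor(d['image'],cv2.COLOR_BGR2HSV),(20,120,60),(35,255,255));m[:,:250]=0;m[:,380:]=0
v,u=np.where(m>0);P,z=pts(d,np.c_[u,v]);T=((P-o['ee_pos'])@R0)[z>0];print('cap tool',len(T),T.min(0).round(1),T.max(0).round(1))
E
```

```text
t 5.0 p [507.5 281.9  17.4] q [ 0.486  0.606  1.82  -0.     0.715 -0.984] F [ 0.5 -0.3 -0.3] w 88.1 g 0.0
-1 265 max tool z [-34. -34. -34. -34. -34. -34. -32. -32.] [ -9.4 -44.6 -32.2] inner 43.966032295017
1 264 max tool z [-35. -34. -34. -34. -33. -33. -33. -32.] [ -7.5  43.3 -32. ] inner 42.80485206675692
cap tool 1261 [  -9.8  -10.2 -141.4] [ 19.3  13.9 -34. ]
```

Emit:
jog_arm([
  [1,[0,0,0.06],[0,0,0]],
  [-1,[0,0,0],[0,0,0]],
  [-1,[0,0,0],[0,0,0]],
  [-1,[0,0,0],[0,0,0]],
  [-1,[0,0,0],[0,0,0]],
  [-1,[0,0,0],[0,0,0]],
  [-1,[0,0,0],[0,0,0]],
  [-1,[0,0,0],[0,0,0]],
  [-1,[0,0,0],[0,0,0]],
  [-1,[0,0,0],[0,0,0]],
])

```text
t: 6.0
ee_pos: [507.3, 281.7, 11.2]
orientation: [-0.158, -3.138, 0.0]
ft_force: [-0.6, 0.4, 0.9]
width: 19.2
grasp_force: 25.7
```

Emit:
jog_arm([
  [-1,[0,0,-0.1],[0,0,0]],
  [-1,[0,0,-0.4],[0,0,0]],
  [-1,[0,0,-0.45],[0,0,0]],
  [-1,[0,0,-0.45],[0,0,0]],
  [-1,[-0.05,-0.4,0],[0,0,0]],
  [-1,[-0.05,-0.47,0],[0,0,0]],
  [-1,[-0.05,-0.47,0],[0,0,0]],
  [-1,[-0.05,-0.47,0],[0,0,0]],
  [-1,[-0.05,-0.47,0],[0,0,0]],
  [-1,[-0.05,-0.47,0],[0,0,0]],
])

```text
t: 7.0
ee_pos: [509.4, 3.3, 152.1]
orientation: [0.157, 3.137, 0.0]
ft_force: [0.3, 0.7, -0.7]
width: 19.6
grasp_force: 30.0
```

Emit:
jog_arm([
  [-1,[-0.03,-0.47,0],[0,0,0]],
  [-1,[0,-0.18,0],[0,0,-0.12]],
  [-1,[0,0,0],[0,0,0]],
  [-1,[0,0,0],[0,0,0]],
  [-1,[0,0,0],[0,0,0]],
])

```text
t: 7.5
ee_pos: [506.1, -58.9, 151.4]
orientation: [0.011, 3.141, 0.0]
ft_force: [-0.3, -0.2, -0.0]
width: 19.3
grasp_force: 30.0
```

```bash
sed -i 's/^p,Rt=.*//' yel.py; python3 yel.py w5; python3 - <<'E'
from h import *
d=cam('side');cv2.imwrite('pics/s5.png',cv2.resize(d['image'][60:320,150:450],None,fx=2,fy=2))
E
```

```text
t 7.5 p [506.1 -58.9 151.4] q [-0.139  0.309  1.915  0.     0.917 -1.704] F [-0.3 -0.2 -0. ] w 19.3 g 30.0
yel [313. 253.] 1299 top [505.2 -59.4 211.3] [505.4 -59.4 211.5] [17.9 19.   6.7]
blue [361. 116.] 5494 top [450.8 -12.9  58.6] [448.9 -13.2  59.1] [ 18.  126.9   6.8]
blue [257. 233.] 377 top [ 535.2 -109.8  103. ] [ 534.9 -109.7  102.6] [17.5 18.1  4.8]
blue [367. 233.] 366 top [536.  -11.6 103. ] [535.9 -11.6 102.5] [17.6 18.1  4.6]
blue [527. 319.] 364 top [689.6 225.7  22.1] [697.1 226.4  23.1] [41.8  8.5  9.3]
```

View pics/w5.png

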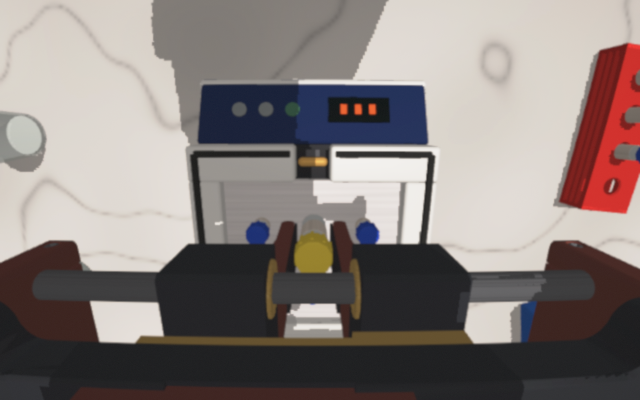

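Emit:
jog_arm([
  [-1,[-0.15,-0.016,0.1],[0,0,0]],
  [-1,[-0.15,0,0.2],[0,0,0]],
  [-1,[0,0,0.2],[0,0,0]],
  [-1,[0,0,0.1],[0,0,0]],
  [-1,[0,0,0],[0,0,0]],
  [-1,[0,0,0],[0,0,0]],
  [-1,[0,0,0],[0,0,0]],
])

```text
t: 8.3
ee_pos: [536.5, -61.6, 92.1]
orientation: [0.01, 3.14, -0.0]
ft_force: [0.2, -0.4, -0.2]
width: 19.2
grasp_force: 30.0
```

```bash
python3 yel.py w6; python3 - <<'E'
from h import *
a=cv2.imread('pics/w6.png');d=cam('scene');s=d['image'][130:220,250:350]
c=np.zeros((560,640,3),np.uint8);c[:240]=a[80:320];c[245:515,:300]=cv2.resize(s,None,fx=3,fy=3);d=cam('side');c[245:515,310:610]=cv2.resize(d['image'][180:270,230:330],None,fx=3,fy=3)
cv2.imwrite('pics/c6.png',c)
E
```

```text
t 8.3 p [536.5 -61.6  92.1] q [-0.136  0.439  1.887 -0.     0.814 -1.701] F [ 0.2 -0.4 -0.2] w 19.2 g 30.0
yel [318. 126.] 98 top [472.8 -58.3  88.1] [472.8 -58.1  88.2] [ 2.  16.6  2.9]
yel [313. 253.] 1314 top [535.6 -62.  151.9] [535.9 -62.  152.2] [18.2 19.1  6.9]
blue [409.  78.] 5130 top [452.1  -9.   59.1] [449.8 -10.   59.6] [ 15.4 121.2   6.6]
blue [243. 223.] 704 top [ 535.6 -109.6  103. ] [ 536.  -109.8  102.5] [19.1 19.   5.2]
blue [388. 223.] 688 top [536.4 -11.7 103. ] [536.3 -11.4 102.5] [18.8 19.1  4.9]
blue [315. 308.] 222 top [599.8 -61.3 103.1] [600.  -61.1 103.2] [ 9.7 17.3  2.7]
```

View pics/c6.png

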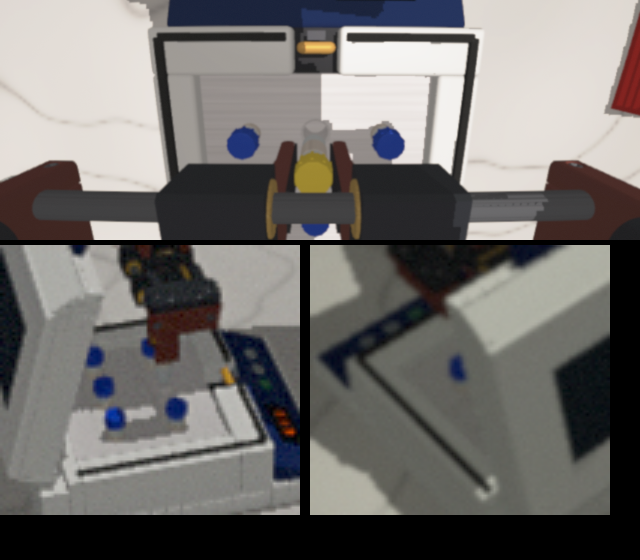

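Emit:
jog_arm([
  [-1,[-0.003,0.012,0.05],[0,0,0]],
  [-1,[0,0,0.1],[0,0,0]],
  [-1,[0,0,0.08],[0,0,0]],
  [-1,[0,0,0.05],[0,0,0]],
  [-1,[0,0,0],[0,0,0]],
  [-1,[0,0,0],[0,0,0]],
])

```text
t: 9.05
ee_pos: [536.2, -60.5, 62.9]
orientation: [-0.01, -3.141, -0.0]
ft_force: [0.1, -0.5, -0.1]
width: 18.8
grasp_force: 30.0
```

Emit:
jog_arm([
  [-1,[0,0,0.08],[0,0,0]],
  [-1,[0,0,0.06],[0,0,0]],
  [-1,[0,0,0.04],[0,0,0]],
  [-1,[0,0,0.02],[0,0,0]],
  [-1,[0,0,0],[0,0,0]],
  [-1,[0,0,0],[0,0,0]],
])

```text
t: 9.65
ee_pos: [536.2, -60.5, 43.1]
orientation: [-0.01, -3.141, -0.0]
ft_force: [-0.5, -0.4, 1.2]
width: 19.2
grasp_force: 30.0
```

Emit:
jog_arm([
  [-1,[0,0,0.01],[0,0,0]],
  [-1,[0,0,0.01],[0,0,0]],
  [-1,[0,0,0],[0,0,0]],
])

```text
t: 9.95
ee_pos: [537.9, -60.6, 42.8]
orientation: [0.01, 3.139, -0.0]
ft_force: [-2.8, 0.6, 14.1]
width: 19.0
grasp_force: 30.0
```

Emit:
jog_arm([
  [-0.2,[0,0,-0.015],[0,0,0]],
  [-0.2,[0,0,0],[0,0,0]],
  [-0.2,[0,0,0],[0,0,0]],
  [-0.2,[0,0,0],[0,0,0]],
  [-0.2,[0,0,0],[0,0,0]],
])

```text
t: 10.45
ee_pos: [536.1, -60.5, 42.4]
orientation: [-0.01, -3.141, -0.0]
ft_force: [0.1, 0.5, 0.1]
width: 35.2
grasp_force: 0.0
```

Emit:
jog_arm([
  [-0.2,[0,0,-0.05],[0,0,0]],
  [-0.2,[0,0,-0.2],[0,0,0]],
  [-0.2,[0,0,-0.4],[0,0,0]],
  [-0.2,[0.2,0,-0.4],[0,0,0]],
  [-0.2,[0.3,0,-0.1],[0,0,0]],
  [-0.2,[0,0,0],[0,0,0]],
  [-0.2,[0,0,0],[0,0,0]],
])

```text
t: 11.15
ee_pos: [486.5, -60.2, 158.3]
orientation: [0.01, 3.14, -0.0]
ft_force: [-0.8, -0.4, -0.2]
width: 35.0
grasp_force: 0.0
```

```bash
python3 yel.py w7; python3 - <<'E'
from h import *
d=cam('scene');hsv=cv2.cvtColor(d['image'],cv2.COLOR_BGR2HSV);m=cv2.inRange(hsv,(20,120,60),(35,255,255));m[:150]=0;m[200:]=0;m[:,:270]=0;m[:,330:]=0
v,u=np.where(m>0);P,z=pts(d,np.c_[u,v]);print('scene yel',len(P),np.median(P,0).round(1),P.min(0).round(0),P.max(0).round(0))
# cover cloud from scene: points above 110 in the heater y span
v,u=np.mgrid[90:230,235:300];P,z=pts(d,np.c_[u.ravel(),v.ravel()]);P=P[z>0]
Q=P[(abs(P[:,1]+60)<125)&(P[:,2]>110)&(P[:,0]<720)&(P[:,0]>590)]
for a in range(110,330,20):
    q=Q[(Q[:,2]>=a)&(Q[:,2]<a+20)]
    if len(q): print(a,len(q),q[:,0].min().round(0),q[:,0].max().round(0),q[:,1].min().round(0),q[:,1].max().round(0))
m=cv2.inRange(hsv,(105,140,70),(130,255,255));v,u=np.where(m[100:125,262:290]>0);P,z=pts(d,np.c_[u+262,v+100]);P=P[z>0];P=P[P[:,2]>280]
print('lip',len(P),P.min(0).round(0),P.max(0).round(0),np.median(P,0).round(0))
E
```

```text
t 11.15 p [486.5 -60.2 158.3] q [-0.147  0.271  1.951  0.     0.918 -1.712] F [-0.8 -0.4 -0.2] w 35.0 g 0.0
yel [314. 249.] 380 top [535.2 -60.4 102.9] [535.4 -60.3 102.2] [18.4 18.6  4.8]
blue [362. 135.] 4974 top [450.7  -7.6  58.5] [449.2  -7.3  59.1] [ 17.1 114.7   7.1]
blue [634. 172.] 177 top [468.9 276.6  68.6] [468.7 277.   68.7] [15.   6.8  5.6]
blue [314. 309.] 195 top [597.1 -61.1 103. ] [598.  -61.1 103.3] [14.3 16.7  3.5]
blue [524. 325.] 396 top [687.6 225.4  27.4] [692.2 226.7  28.6] [32.9  9.   9.7]
scene yel 51 [536.6 -56.5  97.9] [471. -68.  82.] [ 816. 1060. 1010.]
110 230 659.0 707.0 -169.0 55.0
130 231 653.0 702.0 -168.0 56.0
150 237 646.0 697.0 -168.0 56.0
170 240 643.0 692.0 -166.0 55.0
190 261 637.0 687.0 -171.0 54.0
210 274 631.0 681.0 -169.0 54.0
230 269 624.0 675.0 -171.0 55.0
250 421 606.0 669.0 -167.0 54.0
270 700 614.0 659.0 -173.0 55.0
290 113 614.0 630.0 -116.0 -2.0
310 126 609.0 622.0 -112.0 -2.0
lip 35 [ 613. -112.  316.] [618.  -8. 322.] [615. -53. 319.]
```

```bash
python3 - <<'E'
import numpy as np
D=[(.4239,1.6307,(219.8,584.4,190.4)),(.557,1.814,(504.7,285.5,47.2)),(.606,1.82,(507.5,281.9,17.4)),(.309,1.915,(506.1,-58.9,151.4)),(.439,1.887,(536.5,-61.6,92.1)),(.271,1.951,(486.5,-60.2,158.3))]
A=[];b=[]
for q2,q3,p in D:
    r=np.hypot(p[0],p[1]);s=q2+q3
    A+= [[1,0,np.sin(q2),np.sin(s),np.cos(s)],[0,1,np.cos(q2),np.cos(s),-np.sin(s)]];b+=[r,p[2]]
for n in(4,5):
    x,res,rk,sv=np.linalg.lstsq(np.array(A)[:,:n],np.array(b),rcond=None);print(x.round(1),res,sv.round(3),np.abs(np.array(A)[:,:n]@x-b).max())
E
```

```text
[-21.6 -48.1 512.9 476. ] [301.56710912] [3.677 3.224 0.213 0.205] 13.597615542510539
[ 5.000e-01 -2.880e+01  5.596e+02  4.837e+02  7.420e+01] [0.30885234] [4.233 3.458 0.218 0.21  0.18 ] 0.3174667205425976
```

```bash
cat > kin.py <<'E'
from h import *
L2,L3,E3,C6=559.6,483.7,74.2,np.pi/2
lo=np.array([-3,-.9,.09,-1.31,.11,-2.54]);hi=np.array([3,2.11,2.58,4.45,2.69,2.54])
def ik(p,Rt,Lt=330.):
    w=p-Lt*Rt[:,2]; r=np.hypot(w[0],w[1]);z=w[2]-(Lt-28.8);out=[]
    le=np.hypot(L3,E3);dl=np.arctan2(E3,L3);D=np.hypot(r,z);q1=np.arctan2(w[1],w[0])
    c=(D*D-L2**2-le**2)/(2*L2*le)
    if abs(c)>1:return out
    qe=np.arccos(c);q2=np.arctan2(r,z)-np.arctan2(le*np.sin(qe),L2+le*np.cos(qe));q3=qe-dl
    W=(R.from_euler('z',q1)*R.from_euler('y',q2+q3)).as_matrix().T@Rt
    for s in(1,-1):
        q5=s*np.arccos(W[2,2]);q4=np.arctan2(W[1,2]*s,W[0,2]*s);q6=np.arctan2(W[2,1]*s,-W[2,0]*s)-C6
        for k in(-1,0,1):
            for m in(-1,0,1):
                q=np.array([q1,q2,q3,q4+2*np.pi*k,q5,q6+2*np.pi*m])
                if (q>=lo).all() and (q<=hi).all(): out.append(q.round(2))
    return out
HX,HZ,YC=666.,85.,-60.
def lidpose(th,sgn,al,loc,y,OFF=33.):
    """true fingertip mid at cover-local (x,z) loc, world y; tool z tilted al from down towards -y; closing along lip normal"""
    n=np.array([np.sin(th),0,np.cos(th)]);u=np.array([np.cos(th),0,-np.sin(th)])
    p=np.array([HX,y,HZ])+loc[0]*u+loc[1]*n
    d=np.array([0,-np.sin(al),-np.cos(al)])
    _,Rt=tgt(p,d,sgn*n);return p+OFF*d,Rt
E
python3 - <<'E'
from kin import *
o=st();print('check',ik(o['ee_pos'],R.from_rotvec(o['orientation']).as_matrix()))
for Lt in(250,330,400):
  for sgn in(-1,1):
    for th in(1.29,.8,.4,.05):
        p,Rt=lidpose(th,sgn,np.deg2rad(60),(-228,11),-20);print(Lt,sgn,th,p.round(0),[list(map(float,q)) for q in ik(p,Rt,Lt)])
E
```

```text
t 11.25 p [486.9 -60.2 157.5] q [-0.147  0.274  1.95   0.     0.918 -1.712] F [-0.8  0.4  0.3] w 35.2 g 0.0
check [array([-0.12,  0.27,  1.95,  0.  ,  0.92, -1.69])]
250 -1 1.29 [613. -49. 291.] [[0.27, 0.47, 1.62, -0.99, 1.52, -2.32]]
250 -1 0.8 [515. -49. 240.] [[0.32, 0.41, 1.87, -0.98, 1.45, -1.69]]
250 -1 0.4 [460. -49. 167.] [[0.35, 0.47, 2.01, -0.98, 1.36, -1.08]]
250 -1 0.05 [439. -49.  91.] [[0.37, 0.61, 2.07, -1.02, 1.26, -0.51]]
250 1 1.29 [613. -49. 291.] [[0.27, 0.47, 1.62, -0.99, 1.52, 0.82]]
250 1 0.8 [515. -49. 240.] [[0.32, 0.41, 1.87, -0.98, 1.45, 1.45]]
250 1 0.4 [460. -49. 167.] [[0.35, 0.47, 2.01, -0.98, 1.36, 2.06]]
250 1 0.05 [439. -49.  91.] []
330 -1 1.29 [613. -49. 291.] [[0.37, 0.55, 1.6, -0.94, 1.56, -2.23]]
330 -1 0.8 [515. -49. 240.] [[0.43, 0.5, 1.83, -0.91, 1.49, -1.59]]
330 -1 0.4 [460. -49. 167.] [[0.48, 0.57, 1.96, -0.9, 1.39, -1.0]]
330 -1 0.05 [439. -49.  91.] [[0.5, 0.71, 2.0, -0.92, 1.28, -0.45]]
330 1 1.29 [613. -49. 291.] [[0.37, 0.55, 1.6, -0.94, 1.56, 0.91]]
330 1 0.8 [515. -49. 240.] [[0.43, 0.5, 1.83, -0.91, 1.49, 1.55]]
330 1 0.4 [460. -49. 167.] [[0.48, 0.57, 1.96, -0.9, 1.39, 2.14]]
330 1 0.05 [439. -49.  91.] []
400 -1 1.29 [613. -49. 291.] [[0.45, 0.62, 1.55, -0.89, 1.6, -2.16]]
400 -1 0.8 [515. -49. 240.] [[0.52, 0.59, 1.78, -0.85, 1.52, -1.52]]
400 -1 0.4 [460. -49. 167.] [[0.57, 0.66, 1.9, -0.83, 1.41, -0.94]]
400 -1 0.05 [439. -49.  91.] [[0.6, 0.8, 1.92, -0.84, 1.31, -0.42]]
400 1 1.29 [613. -49. 291.] [[0.45, 0.62, 1.55, -0.89, 1.6, 0.98]]
400 1 0.8 [515. -49. 240.] [[0.52, 0.59, 1.78, -0.85, 1.52, 1.62]]
400 1 0.4 [460. -49. 167.] [[0.57, 0.66, 1.9, -0.83, 1.41, 2.2]]
400 1 0.05 [439. -49.  91.] []
```

Emit:
jog_arm([
  [-0.27,[0,0.2,-0.45],[0,0,0]],
  [-0.27,[0,0.25,-0.43],[0,0,0]],
  [-0.27,[-0.1,0.3,-0.4],[0,0,0]],
  [-0.27,[-0.2,0.3,-0.3],[0,0,0]],
  [-0.27,[-0.2,0,-0.1],[0,0,0]],
])

```text
t: 11.75
ee_pos: [539.5, 47.1, 328.2]
orientation: [0.005, 3.137, 0.002]
ft_force: [0.5, -0.6, -0.5]
width: 32.3
grasp_force: 0.0
```

```bash
python3 - <<'E'
from kin import *
o=st()
p,Rt=lidpose(1.29,-1,np.deg2rad(60),(-226,11),-23);d=Rt[:,2]
print('goal',p,'standoff',p-100*d,'Rt',Rt.round(2))
print(delta(p-100*d,Rt)); R0=R.from_rotvec(o['orientation']).as_matrix();rv=R.from_matrix(R0.T@Rt).as_rotvec()
print(np.rad2deg(rv),'shift after turn',(Rt.T@(p-100*d-o['ee_pos'])/100).round(3))
for f in np.linspace(0,1,6): print(f,ik(o['ee_pos'],R0@R.from_rotvec(rv*f).as_matrix()))
E
```

```text
t 11.75 p [539.5  47.1 328.2] q [ 6.500e-02  1.620e-01  1.667e+00  1.000e-03  1.307e+00 -1.503e+00] F [ 0.5 -0.6 -0.5] w 32.3 g 0.0
goal [613.93986794 -51.57883832 288.69705414] standoff [613.93986794  35.02370205 338.69705414] Rt [[-0.24 -0.97  0.  ]
 [-0.49  0.12 -0.87]
 [ 0.84 -0.21 -0.5 ]]
(array([-0.745, -0.118, -0.102]), array([ 1.125,  0.883, -1.529]))
[ 50.62883812  39.75141446 -68.79671327] shift after turn [-0.033 -0.759  0.052]
0.0 [array([ 0.09,  0.16,  1.67,  0.  ,  1.31, -1.48])]
0.2 [array([ 0.19,  0.25,  1.58, -0.17,  1.46, -1.59])]
0.4 [array([ 0.29,  0.32,  1.53, -0.33,  1.59, -1.72])]
0.6000000000000001 [array([ 0.38,  0.39,  1.52, -0.5 ,  1.67, -1.87])]
0.8 [array([ 0.47,  0.44,  1.55, -0.67,  1.71, -2.02])]
1.0 [array([ 0.55,  0.47,  1.63, -0.84,  1.71, -2.16])]
```

Emit:
jog_arm([
  [-0.27,[0,0,0],[0.094,0.074,-0.127]],
  [-0.27,[0,0,0],[0.094,0.074,-0.127]],
  [-0.27,[0,0,0],[0.094,0.074,-0.127]],
  [-0.27,[0,0,0],[0.094,0.074,-0.127]],
  [-0.27,[0,0,0],[0.094,0.074,-0.127]],
  [-0.27,[0,0,0],[0.094,0.074,-0.127]],
  [-0.27,[0,0,0],[0.094,0.074,-0.127]],
  [-0.27,[0,0,0],[0.094,0.074,-0.127]],
  [-0.27,[0,0,0],[0.094,0.074,-0.127]],
  [-0.27,[0,0,0],[0.094,0.074,-0.127]],
])

```text
t: 12.75
ee_pos: [537.7, 44.7, 323.7]
orientation: [1.239, -2.084, 0.919]
ft_force: [-0.1, -0.1, -0.1]
width: 32.2
grasp_force: 0.0
```

Emit:
jog_arm([
  [-0.27,[0,0,0],[0.094,0.074,-0.127]],
  [-0.27,[0,0,0],[0.094,0.074,-0.127]],
  [-0.27,[0,0,0],[0,0,0]],
  [-0.27,[0,0,0],[0,0,0]],
])

```text
t: 13.15
ee_pos: [537.1, 44.6, 323.9]
orientation: [1.401, -1.802, 1.038]
ft_force: [0.5, -0.8, 0.5]
width: 31.9
grasp_force: 0.0
```

```bash
python3 - <<'E'
from kin import *
o=st();R0=R.from_rotvec(o['orientation']).as_matrix()
for Lt in(250,330,400): print(Lt,ik(o['ee_pos'],R0,Lt))
p,Rt=lidpose(1.29,-1,np.deg2rad(60),(-226,11),-23);d=Rt[:,2]
print('to standoff',delta(p-100*d,Rt))
E
```

```text
t 13.15 p [537.1  44.6 323.9] q [ 0.544  0.487  1.627 -0.841  1.706 -2.156] F [ 0.5 -0.8  0.5] w 31.9 g 0.0
250 [array([ 0.45,  0.38,  1.68, -0.9 ,  1.68, -2.25])]
330 [array([ 0.55,  0.47,  1.63, -0.84,  1.71, -2.16])]
400 [array([ 0.63,  0.56,  1.57, -0.79,  1.74, -2.09])]
to standoff (array([-0.015, -0.788,  0.003]), array([ 0.009, -0.008,  0.   ]))
```

Emit:
jog_arm([
  [-0.27,[-0.01,-0.4,0],[0,0,0]],
  [-0.27,[0,-0.38,0],[0,0,0]],
  [-0.27,[0,0,0],[0,0,0]],
  [-0.27,[0,0,0],[0,0,0]],
  [-0.27,[0,0,0],[0,0,0]],
])

```text
t: 13.65
ee_pos: [612.0, 34.2, 340.0]
orientation: [1.4, -1.802, 1.038]
ft_force: [-1.4, 0.5, -0.9]
width: 32.4
grasp_force: 0.0
```

```bash
cat > lip.py <<'E'
from kin import *
import sys
o=st();d=cam('wrist');s=cam('scene');R0=R.from_rotvec(o['orientation']).as_matrix()
c=np.zeros((580,640,3),np.uint8);c[:400]=d['image'];c[400:580,:300]=cv2.resize(s['image'][70:190,210:410],(300,180))
si=cam('side');c[400:580,320:620]=cv2.resize(si['image'][120:260,230:430],(300,180));cv2.imwrite(f'pics/{sys.argv[1]}.png',c)
hsv=cv2.cvtColor(d['image'],cv2.COLOR_BGR2HSV);m=cv2.inRange(hsv,(105,110,30),(130,255,255))
v,u=np.where(m>0);P,z=pts(d,np.c_[u,v]);P=P[z>0];Q=P-[HX,0,HZ]
rr=np.hypot(Q[:,0],Q[:,2]);k=(rr>200)&(rr<250)&(P[:,1]>-125)&(P[:,1]<5)&(P[:,2]>80);P=P[k]
print('wrist lip',k.sum(), *( [P.min(0).round(0),P.max(0).round(0)] if k.sum() else []))
def ang(P):
    Q=P-[HX,0,HZ];A=Q[:,[0,2]];c=A.mean(0);_,sv,vt=np.linalg.svd(A-c,full_matrices=False);return c,vt[0],sv
if k.sum()>20:
    f=P[P[:,1]>-200];Q=f-[HX,0,HZ];rr=np.hypot(Q[:,0],Q[:,2]);print('r',rr.min().round(1),rr.max().round(1),'y end',f[:,1].max(),'ang mean',np.arctan2(Q[:,2],-Q[:,0]).mean().round(3),'dir',ang(f)[1],ang(f)[2])
E
python3 lip.py w8
```

```text
t 13.65 p [612.   34.2 340. ] q [ 0.476  0.554  1.47  -0.889  1.719 -2.265] F [-1.4  0.5 -0.9] w 32.4 g 0.0
wrist lip 929 [ 610. -115.  290.] [626.  -4. 324.]
r 209.2 244.4 y end -4.339212945561513 ang mean 1.363 dir [ 0.32892064 -0.94435757] [267.42104162  74.91430198]
```

View pics/w8.png

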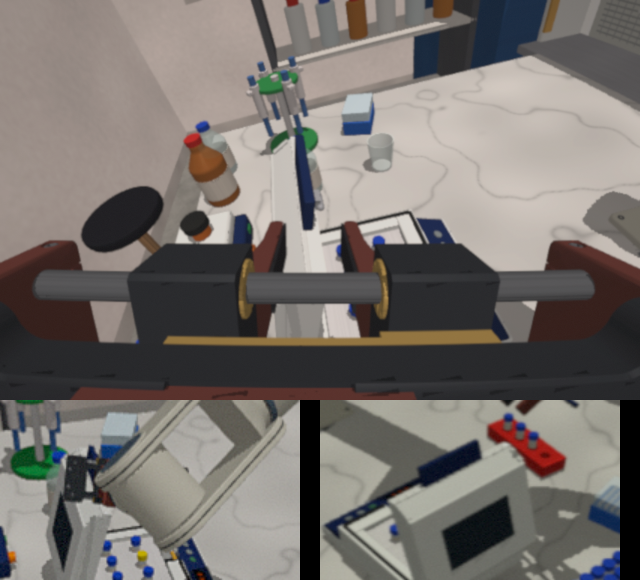

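Emit:
jog_arm([
  [-0.27,[0,-0.04,0.2],[0,0,0]],
  [-0.27,[0,0,0.3],[0,0,0]],
  [-0.27,[0,0,0.3],[0,0,0]],
  [-0.27,[0,0,0.15],[0,0,0]],
  [-0.27,[0,0,0.05],[0,0,0]],
  [-0.27,[0,0,0],[0,0,0]],
  [-0.27,[0,0,0],[0,0,0]],
])

```text
t: 14.5
ee_pos: [616.3, -51.9, 292.1]
orientation: [1.402, -1.801, 1.04]
ft_force: [0.3, 0.6, 0.5]
width: 32.3
grasp_force: 0.0
```

```bash
python3 lip.py w9; python3 - <<'E'
from kin import *
o=get_obs();p0=o['ee_pos'];R0=R.from_rotvec(o['orientation']).as_matrix()
al=np.deg2rad(60)
p,Rt=lidpose(1.30,-1,al,(-226,11),-23);print('goal err',delta(p,Rt))
ths=np.linspace(1.29,0.05,32)
for a,b in zip(ths[:-1],ths[1:]):
    pa,Ra=lidpose(a,-1,al,(-226,11),-23);pb,Rb=lidpose(b,-1,al,(-226,11),-23)
    s,t=delta(pb,Rb,pa,Ra);print(round(b,3),s,t,ik(pb,Rb)[0] if ik(pb,Rb) else None)
E
```

```text
t 14.5 p [616.3 -51.9 292.1] q [ 0.358  0.561  1.583 -0.946  1.563 -2.232] F [0.3 0.6 0.5] w 32.3 g 0.0
wrist lip 2221 [ 610. -115.  298.] [626.  -5. 324.]
r 216.8 244.3 y end -5.150878083947234 ang mean 1.362 dir [ 0.47596736 -0.87946295] [290.00375944 112.90862469]
goal err (array([-0.024,  0.007,  0.011]), array([ 0.006, -0.008, -0.01 ]))
1.25 [0.002 0.09  0.011] [0.    0.    0.045] [ 0.37  0.54  1.62 -0.94  1.55 -2.18]
1.21 [0.002 0.09  0.013] [-0.    -0.     0.045] [ 0.37  0.53  1.64 -0.94  1.55 -2.13]
1.17 [0.002 0.089 0.015] [-0.     0.     0.046] [ 0.38  0.53  1.66 -0.94  1.54 -2.08]
1.13 [0.002 0.089 0.016] [ 0.    -0.     0.046] [ 0.38  0.52  1.68 -0.93  1.54 -2.03]
1.09 [0.002 0.089 0.018] [ 0.    -0.     0.046] [ 0.39  0.51  1.7  -0.93  1.53 -1.98]
1.05 [0.002 0.088 0.02 ] [0.    0.    0.047] [ 0.39  0.51  1.72 -0.93  1.53 -1.93]
1.01 [0.002 0.088 0.021] [-0.    -0.     0.047] [ 0.4   0.51  1.74 -0.93  1.52 -1.88]
0.97 [0.002 0.088 0.023] [0.    0.    0.048] [ 0.4   0.5   1.76 -0.92  1.51 -1.82]
0.93 [0.002 0.087 0.025] [-0.    -0.     0.048] [ 0.41  0.5   1.78 -0.92  1.5
[... 1176 characters left out ...]
 1.97 -0.91  1.37 -0.95]
0.33 [0.003 0.08  0.042] [0.    0.    0.057] [ 0.47  0.6   1.98 -0.91  1.36 -0.89]
0.29 [0.003 0.08  0.042] [-0.    -0.     0.057] [ 0.48  0.61  1.98 -0.91  1.35 -0.83]
0.25 [0.003 0.08  0.043] [0.    0.    0.057] [ 0.48  0.62  1.99 -0.91  1.34 -0.76]
0.21 [0.003 0.079 0.044] [ 0.    -0.     0.058] [ 0.48  0.64  1.99 -0.91  1.33 -0.7 ]
0.17 [0.003 0.079 0.044] [ 0.    -0.     0.058] [ 0.48  0.66  2.   -0.91  1.32 -0.64]
0.13 [0.003 0.079 0.044] [0.    0.    0.058] [ 0.49  0.67  2.   -0.92  1.3  -0.58]
0.09 [0.003 0.079 0.045] [0.    0.    0.059] [ 0.49  0.69  2.   -0.92  1.29 -0.52]
0.05 [0.003 0.079 0.045] [-0.    -0.     0.059] [ 0.49  0.71  2.   -0.92  1.28 -0.45]
```

View pics/w9.png

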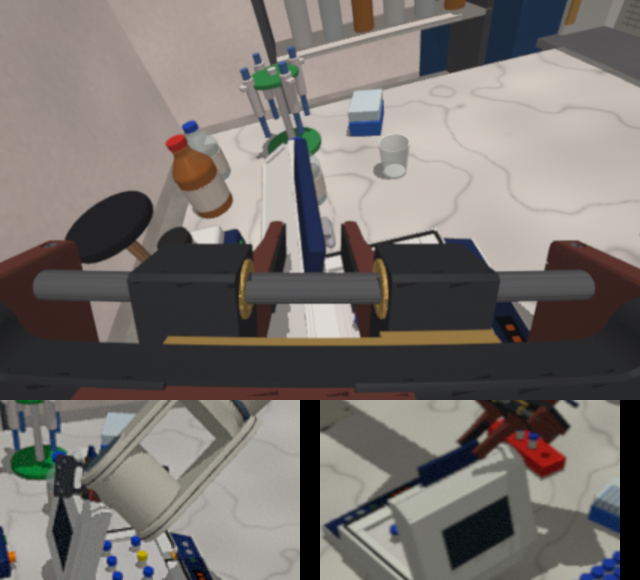

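Emit:
jog_arm([
  [-0.27,[-0.01,0.09,0.01],[0,0,0.045]],
  [-0.27,[0.002,0.09,0.013],[0,0,0.045]],
  [-0.27,[0.002,0.089,0.015],[0,0,0.046]],
  [-0.27,[0.002,0.089,0.016],[0,0,0.046]],
  [-0.27,[0.002,0.089,0.018],[0,0,0.046]],
  [-0.27,[0.002,0.088,0.02],[0,0,0.047]],
  [-0.27,[0.002,0.044,0.01],[0,0,0.023]],
])

```text
t: 15.35
ee_pos: [560.9, -51.1, 269.9]
orientation: [1.211, -2.0, 1.157]
ft_force: [0.7, -0.0, -0.0]
width: 31.8
grasp_force: 0.3
```

```bash
cat > chk.py <<'E'
from kin import *
import sys
th=float(sys.argv[1]);python=None
o=st();p,Rt=lidpose(th,-1,np.deg2rad(60),(-226,11),-23);print('err to plan',delta(p,Rt))
for n in('wrist','scene'):
    d=cam(n);hsv=cv2.cvtColor(d['image'],cv2.COLOR_BGR2HSV);m=cv2.inRange(hsv,(105,110,30),(130,255,255))
    v,u=np.where(m>0);P,z=pts(d,np.c_[u,v]);P=P[z>0];Q=P-[HX,0,HZ];rr=np.hypot(Q[:,0],Q[:,2]);a=np.arctan2(Q[:,2],-Q[:,0])
    k=(rr>207)&(rr<247)&(P[:,1]>-118)&(P[:,1]<0)&(a>0)
    if k.sum()>5: print(n,k.sum(),'lip pos-angle pct',np.percentile(a[k],[5,50,95]).round(3),'r',rr[k].max().round(1))
# white cover outer faces from the scene camera: far-side edge
d=cam('side');v,u=np.mgrid[120:320:2,200:420:2];P,z=pts(d,np.c_[u.ravel(),v.ravel()]);P=P[z>0]
Q=P-[HX,0,HZ];k=(P[:,1]>-165)&(P[:,1]<45)&(np.hypot(Q[:,0],Q[:,2])<190)&(np.hypot(Q[:,0],Q[:,2])>60)&(P[:,2]>90)
Q=Q[k][:,[0,2]];best=None
for t in np.arange(0,1.5,.005):
    h=Q@[np.sin(t),np.cos(t)];n=(abs(h-45)<2.5).sum()
    if best is None or n>best[0]:best=(n,t)
print('cover angle by top face (side cam)',best,len(Q))
E
python3 chk.py 1.03
```

```text
t 15.35 p [560.9 -51.1 269.9] q [ 0.391  0.523  1.715 -0.929  1.529 -1.906] F [ 0.7 -0.  -0. ] w 31.8 g 0.3
err to plan (array([-0.005,  0.024,  0.014]), array([ 0.004, -0.01 ,  0.001]))
wrist 2410 lip pos-angle pct [1.123 1.144 1.161] r 243.9
scene 124 lip pos-angle pct [1.124 3.016 3.049] r 246.9
cover angle by top face (side cam) (np.int64(892), np.float64(1.07)) 1281
```

Emit:
jog_arm([
  [-0.27,[0.001,0.044,0.011],[0,0,0.024]],
  [-0.27,[0.001,0.044,0.011],[0,0,0.024]],
  [-0.27,[0.001,0.044,0.012],[0,0,0.024]],
  [-0.27,[0.001,0.044,0.012],[0,0,0.024]],
  [-0.27,[0.001,0.044,0.012],[0,0,0.024]],
  [-0.27,[0.001,0.043,0.013],[0,0,0.024]],
  [-0.27,[0.001,0.043,0.013],[0,0,0.025]],
  [-0.27,[0.001,0.043,0.013],[0,0,0.025]],
  [-0.27,[0.001,0.043,0.014],[0,0,0.025]],
  [-0.27,[0.001,0.043,0.014],[0,0,0.025]],
])

```text
t: 16.5
ee_pos: [523.3, -51.3, 244.1]
orientation: [1.034, -2.154, 1.246]
ft_force: [-0.9, -0.5, 0.2]
width: 32.0
grasp_force: 0.3
```

```bash
python3 chk.py 0.83
```

```text
t 16.5 p [523.3 -51.3 244.1] q [ 0.415  0.519  1.805 -0.917  1.493 -1.634] F [-0.9 -0.5  0.2] w 32.0 g 0.3
err to plan (array([0.002, 0.021, 0.009]), array([ 0.003, -0.012, -0.001]))
wrist 3797 lip pos-angle pct [0.864 0.892 0.901] r 243.3
scene 100 lip pos-angle pct [0.879 3.019 3.058] r 246.9
cover angle by top face (side cam) (np.int64(897), np.float64(0.805)) 1336
```

Emit:
jog_arm([
  [-0.27,[0.001,0.043,0.014],[0,0,0.025]],
  [-0.27,[0.001,0.043,0.015],[0,0,0.025]],
  [-0.27,[0.001,0.043,0.015],[0,0,0.025]],
  [-0.27,[0.001,0.042,0.016],[0,0,0.026]],
  [-0.27,[0.001,0.042,0.016],[0,0,0.026]],
  [-0.27,[0.001,0.042,0.016],[0,0,0.026]],
  [-0.27,[0.001,0.042,0.017],[0,0,0.026]],
  [-0.27,[0.001,0.042,0.017],[0,0,0.026]],
  [-0.27,[0.001,0.042,0.017],[0,0,0.026]],
  [-0.27,[0.001,0.042,0.017],[0,0,0.026]],
])

```text
t: 17.65
ee_pos: [492.1, -50.9, 211.6]
orientation: [0.833, -2.304, 1.334]
ft_force: [-1.0, 0.3, -0.6]
width: 32.2
grasp_force: 0.5
```

```bash
python3 chk.py 0.63
```

```text
t 17.65 p [492.1 -50.9 211.6] q [ 0.439  0.54   1.879 -0.909  1.448 -1.347] F [-1.   0.3 -0.6] w 32.2 g 0.5
err to plan (array([0.013, 0.019, 0.011]), array([ 0.001, -0.012, -0.002]))
wrist 4159 lip pos-angle pct [0.668 0.697 0.706] r 242.9
scene 102 lip pos-angle pct [0.678 3.018 3.049] r 247.0
cover angle by top face (side cam) (np.int64(875), np.float64(0.605)) 1313
```

Emit:
jog_arm([
  [-0.27,[0,0.042,0.017],[0,0,0.026]],
  [-0.27,[0,0.042,0.018],[0,0,0.027]],
  [-0.27,[0,0.041,0.018],[0,0,0.027]],
  [-0.27,[0,0.041,0.018],[0,0,0.027]],
  [-0.27,[0,0.041,0.019],[0,0,0.027]],
  [-0.27,[0,0.041,0.019],[0,0,0.027]],
  [-0.27,[0,0.041,0.019],[0,0,0.027]],
  [-0.27,[0,0.041,0.02],[0,0,0.027]],
  [-0.27,[0,0.041,0.02],[0,0,0.028]],
  [-0.27,[0,0.041,0.02],[0,0,0.028]],
])

```text
t: 18.8
ee_pos: [468.5, -50.4, 173.0]
orientation: [0.6, -2.449, 1.419]
ft_force: [-1.4, 0.8, -1.1]
width: 31.9
grasp_force: 0.8
```

```bash
python3 chk.py 0.43
```

```text
t 18.8 p [468.5 -50.4 173. ] q [ 0.459  0.587  1.933 -0.907  1.395 -1.046] F [-1.4  0.8 -1.1] w 31.9 g 0.8
err to plan (array([0.031, 0.013, 0.012]), array([-0.001, -0.012, -0.002]))
wrist 4337 lip pos-angle pct [0.469 0.495 0.503] r 242.5
scene 90 lip pos-angle pct [0.476 3.022 3.047] r 246.9
cover angle by top face (side cam) (np.int64(843), np.float64(0.405)) 1223
```

Emit:
jog_arm([
  [-0.27,[0.004,0.041,0.02],[0,0,0.028]],
  [-0.27,[0.004,0.04,0.021],[0,0,0.028]],
  [-0.27,[0.004,0.04,0.021],[0,0,0.028]],
  [-0.27,[0.004,0.04,0.021],[0,0,0.028]],
  [-0.27,[0.004,0.04,0.021],[0,0,0.028]],
  [-0.27,[0.004,0.04,0.021],[0,0,0.028]],
  [-0.27,[0.004,0.04,0.021],[0,0,0.028]],
  [-0.27,[0.004,0.04,0.021],[0,0,0.028]],
  [-0.27,[0.004,0.04,0.022],[0,0,0.029]],
  [-0.27,[0.004,0.04,0.022],[0,0,0.029]],
])

```text
t: 19.95
ee_pos: [450.3, -50.8, 132.1]
orientation: [0.338, -2.582, 1.497]
ft_force: [-0.6, -0.4, -1.8]
width: 32.1
grasp_force: 0.9
```

```bash
python3 chk.py 0.23
```

```text
t 19.95 p [450.3 -50.8 132.1] q [ 0.474  0.651  1.971 -0.912  1.338 -0.738] F [-0.6 -0.4 -1.8] w 32.1 g 0.9
err to plan (array([0.016, 0.012, 0.013]), array([-0.004, -0.01 ,  0.   ]))
wrist 4205 lip pos-angle pct [0.27  0.297 0.304] r 242.0
scene 124 lip pos-angle pct [0.274 3.015 3.046] r 246.9
cover angle by top face (side cam) (np.int64(773), np.float64(0.20500000000000002)) 1103
```

Emit:
jog_arm([
  [-0.27,[0.003,0.04,0.022],[0,0,0.029]],
  [-0.27,[0.003,0.04,0.022],[0,0,0.029]],
  [-0.27,[0.003,0.04,0.022],[0,0,0.029]],
  [-0.27,[0.003,0.04,0.022],[0,0,0.029]],
  [-0.27,[0.003,0.04,0.022],[0,0,0.029]],
  [-0.27,[0.002,0.02,0.011],[0,0,0.015]],
  [-0.27,[0.002,0.02,0.011],[0,0,0.015]],
  [-0.27,[0,0,0],[0,0,0]],
])

```text
t: 20.9
ee_pos: [443.1, -50.9, 105.4]
orientation: [0.164, -2.652, 1.539]
ft_force: [0.2, -0.6, -4.2]
width: 31.5
grasp_force: 1.7
```

```bash
python3 chk.py 0.11
```

```text
t 20.9 p [443.1 -50.9 105.4] q [ 0.48   0.699  1.982 -0.919  1.305 -0.551] F [ 0.2 -0.6 -4.2] w 31.5 g 1.7
err to plan (array([0.005, 0.007, 0.012]), array([-0.005, -0.01 ,  0.001]))
wrist 4125 lip pos-angle pct [0.145 0.173 0.181] r 241.8
scene 179 lip pos-angle pct [0.153 0.175 3.042] r 246.9
cover angle by top face (side cam) (np.int64(747), np.float64(0.085)) 1014
```

Emit:
jog_arm([
  [-0.27,[0.001,0.02,0.011],[0,0,0.015]],
  [-0.27,[0.001,0.02,0.011],[0,0,0.015]],
  [-0.27,[0.001,0.02,0.011],[0,0,0.015]],
  [-0.27,[0,0,0],[0,0,0]],
  [-0.27,[0,0,0],[0,0,0]],
])

```text
t: 21.55
ee_pos: [441.8, -50.9, 98.5]
orientation: [0.118, -2.669, 1.549]
ft_force: [-0.6, -0.3, -4.8]
width: 32.0
grasp_force: 1.9
```

```bash
python3 chk.py 0.08
```

```text
t 21.55 p [441.8 -50.9  98.5] q [ 0.481  0.713  1.983 -0.921  1.297 -0.504] F [-0.6 -0.3 -4.8] w 32.0 g 1.9
err to plan (array([0.001, 0.006, 0.011]), array([-0.006, -0.01 ,  0.001]))
wrist 4081 lip pos-angle pct [0.113 0.142 0.15 ] r 241.7
scene 190 lip pos-angle pct [0.119 0.143 3.039] r 246.9
cover angle by top face (side cam) (np.int64(736), np.float64(0.055)) 997
```

Emit:
jog_arm([
  [-0.27,[0,0.01,0.006],[0,0,0.007]],
  [-0.27,[0,0.01,0.006],[0,0,0.007]],
  [-0.27,[0,0,0],[0,0,0]],
  [-0.27,[0,0,0],[0,0,0]],
])

```text
t: 22.1
ee_pos: [441.8, -51.0, 96.7]
orientation: [0.103, -2.674, 1.554]
ft_force: [-0.4, -0.6, 0.4]
width: 32.0
grasp_force: 0.0
```

```bash
python3 chk.py 0.07
```

```text
t 22.1 p [441.8 -51.   96.7] q [ 0.481  0.717  1.983 -0.922  1.295 -0.489] F [-0.4 -0.6  0.4] w 32.0 g 0.0
err to plan (array([0.004, 0.01 , 0.012]), array([-0.007, -0.01 ,  0.001]))
wrist 3995 lip pos-angle pct [0.112 0.141 0.149] r 241.7
scene 192 lip pos-angle pct [0.117 0.142 3.042] r 246.9
cover angle by top face (side cam) (np.int64(711), np.float64(0.055)) 988
```

Emit:
jog_arm([
  [-0.27,[0,0.015,0],[0,0,0]],
  [-0.27,[0,0,-0.05],[0,0,0]],
  [-0.27,[0,0,-0.15],[0,0,0]],
  [-0.27,[0,0,-0.3],[0,0,0]],
  [-0.27,[0,0,-0.4],[0,0,0]],
  [-0.27,[0,0,-0.4],[0,0,0]],
  [-0.27,[0,0,-0.2],[0,0,0]],
  [-0.27,[0,0,0],[0,0,0]],
])

```text
t: 23.05
ee_pos: [443.9, 83.5, 170.8]
orientation: [0.105, -2.681, 1.551]
ft_force: [-1.1, -0.5, -0.2]
width: 32.1
grasp_force: 0.0
```

```bash
python3 chk.py 0.07; python3 - <<'E'
from kin import *
o=get_obs();R0=R.from_rotvec(o['orientation']).as_matrix()
p,Rt=tgt((436,-60,155),(0,0,-1),(0,1,0))
rv=R.from_matrix(R0.T@Rt).as_rotvec();print('turn deg',np.rad2deg(rv).round(1),'frac',(rv/np.deg2rad(45)).round(3))
for f in(0,.33,.66,1): print(ik(o['ee_pos'],R0@R.from_rotvec(rv*f).as_matrix()))
print('lip press pose',ik(p,Rt),'shift after turn',(Rt.T@(p-o['ee_pos'])/100).round(3))
E
```

```text
t 23.05 p [443.9  83.5 170.8] q [ 0.686  0.639  1.813 -0.734  1.537 -0.595] F [-1.1 -0.5 -0.2] w 32.1 g 0.0
err to plan (array([ 0.023, -0.017,  1.548]), array([-0.002, -0.004, -0.001]))
wrist 1399 lip pos-angle pct [0.116 0.142 0.149] r 241.3
scene 331 lip pos-angle pct [0.114 0.134 3.034] r 246.9
cover angle by top face (side cam) (np.int64(722), np.float64(0.055)) 984
turn deg [-60.3  -2.9   4. ] frac [-1.34  -0.064  0.09 ]
[array([ 0.69,  0.63,  1.83, -0.73,  1.54, -0.59])]
[array([ 0.58,  0.44,  1.9 , -0.59,  1.31, -0.74])]
[array([ 0.41,  0.28,  1.96, -0.37,  1.08, -0.98])]
[array([ 0.18,  0.19,  2.02,  0.  ,  0.92, -1.39])]
lip press pose [array([-0.14,  0.2 ,  2.05, -0.  ,  0.88, -1.71])] shift after turn [ 0.061 -1.396  0.143]
```

Emit:
jog_arm([
  [-1,[0,0,-0.1],[-0.168,-0.008,0.011]],
  [-1,[0,0,-0.1],[-0.168,-0.008,0.011]],
  [-1,[0,0,0],[-0.168,-0.008,0.011]],
  [-1,[0,0,0],[-0.168,-0.008,0.011]],
  [-1,[0,0,0],[-0.168,-0.008,0.011]],
  [-1,[0,0,0],[-0.168,-0.008,0.011]],
  [-1,[0,0,0],[-0.168,-0.008,0.011]],
  [-1,[0,0,0],[-0.168,-0.008,0.011]],
  [-1,[0,0,0],[0,0,0]],
  [-1,[0,0,0],[0,0,0]],
])

```text
t: 24.2
ee_pos: [442.1, 94.9, 179.9]
orientation: [-0.005, -3.14, -0.002]
ft_force: [0.2, -0.1, -0.0]
width: 0.4
grasp_force: 0.0
```

```bash
python3 - <<'E'
from kin import *
st();p,Rt=tgt((436,-60,100),(0,0,-1),(0,1,0));print(delta(p,Rt))
E
```

```text
t 24.2 p [442.1  94.9 179.9] q [ 1.840e-01  1.840e-01  2.007e+00  2.000e-03  9.520e-01 -1.385e+00] F [ 0.2 -0.1 -0. ] w 0.4 g 0.0
(array([ 0.054, -1.55 ,  0.797]), array([ 0.002, -0.002, -0.004]))
```

Emit:
jog_arm([
  [-1,[0.02,-0.3,0],[0,0,0]],
  [-1,[0.02,-0.4,0],[0,0,0]],
  [-1,[0.01,-0.4,0],[0,0,0]],
  [-1,[0,-0.35,0],[0,0,0]],
  [-1,[0,-0.1,0],[0,0,0]],
  [-1,[0,0,0.3],[0,0,0]],
  [-1,[0,0,0.3],[0,0,0]],
  [-1,[0,0,0.2],[0,0,0]],
  [-1,[0,0,0],[0,0,0]],
  [-1,[0,0,0],[0,0,0]],
])

```text
t: 25.2
ee_pos: [437.9, -56.9, 99.7]
orientation: [0.004, -3.14, -0.006]
ft_force: [0.3, -0.1, -0.2]
width: 0.6
grasp_force: 0.0
```

Emit:
jog_arm([
  [-1,[0,0,0.04],[0,0,0]],
  [-1,[0,0,0.03],[0,0,0]],
  [-1,[0,0,0.02],[0,0,0]],
  [-1,[0,0,0.02],[0,0,0]],
  [-1,[0,0,0],[0,0,0]],
])

```text
t: 25.7
ee_pos: [437.9, -58.0, 88.9]
orientation: [0.001, -3.142, -0.006]
ft_force: [0.4, 0.1, -0.7]
width: 0.3
grasp_force: 0.0
```

Emit:
jog_arm([
  [-1,[0,0,0.01],[0,0,0]],
  [-1,[0,0,0.01],[0,0,0]],
  [-1,[0,0,0.01],[0,0,0]],
  [-1,[0,0,0.01],[0,0,0]],
  [-1,[0,0,0],[0,0,0]],
])

```text
t: 26.2
ee_pos: [438.0, -58.0, 85.2]
orientation: [0.001, -3.141, -0.006]
ft_force: [-1.0, -0.5, 6.7]
width: 0.4
grasp_force: 3.3
```

Emit:
jog_arm([
  [-1,[0,0,0.01],[0,0,0]],
  [-1,[0,0,0.01],[0,0,0]],
  [-1,[0,0,0.01],[0,0,0]],
  [-1,[0,0,0],[0,0,0]],
])

```text
t: 26.6
ee_pos: [437.6, -57.9, 81.9]
orientation: [0.001, -3.141, -0.006]
ft_force: [-2.4, -0.7, 3.3]
width: 0.3
grasp_force: 1.7
```

Emit:
jog_arm([
  [-1,[0,0,0.01],[0,0,0]],
  [-1,[0,0,0.01],[0,0,0]],
  [-1,[0,0,0.01],[0,0,0]],
  [-1,[0,0,0],[0,0,0]],
])

```text
t: 27.0
ee_pos: [438.2, -57.9, 78.7]
orientation: [-0.001, 3.141, 0.006]
ft_force: [-0.6, 0.2, 0.2]
width: 0.5
grasp_force: 0.0
```

Emit:
jog_arm([
  [-1,[0,0,0.01],[0,0,0]],
  [-1,[0,0,0.01],[0,0,0]],
  [-1,[0,0,0],[0,0,0]],
])

```text
t: 27.3
ee_pos: [438.0, -57.9, 76.8]
orientation: [0.001, -3.141, -0.006]
ft_force: [0.5, 0.6, -0.6]
width: 0.4
grasp_force: 0.0
```

```bash
python3 chk.py 0.03 | tail -4
```

```text
err to plan (array([-0.024,  0.063, -0.095]), array([ 1.338,  0.024, -0.039]))
wrist 4702 lip pos-angle pct [0.061 0.084 0.09 ] r 241.9
scene 257 lip pos-angle pct [0.055 0.079 3.041] r 246.9
cover angle by top face (side cam) (np.int64(725), np.float64(0.0)) 949
```

Emit:
jog_arm([
  [-1,[0,0,0.01],[0,0,0]],
  [-1,[0,0,0.01],[0,0,0]],
  [-1,[0,0,0.005],[0,0,0]],
  [-1,[0,0,0],[0,0,0]],
])

```text
t: 27.85
ee_pos: [437.9, -57.9, 74.3]
orientation: [0.001, -3.141, -0.006]
ft_force: [-0.1, -0.8, -0.9]
width: 0.7
grasp_force: 0.0
```

Emit:
jog_arm([
  [-1,[0,0,0.005],[0,0,0]],
  [-1,[0,0,0.005],[0,0,0]],
  [-1,[0,0,0.005],[0,0,0]],
  [-1,[0,0,0],[0,0,0]],
])

```text
t: 28.25
ee_pos: [437.9, -57.9, 72.8]
orientation: [0.001, -3.141, -0.006]
ft_force: [-0.3, -0.2, -0.2]
width: 0.5
grasp_force: 0.0
```

Emit:
jog_arm([
  [-1,[0,0,0.005],[0,0,0]],
  [-1,[0,0,0.005],[0,0,0]],
  [-1,[0,0,0],[0,0,0]],
])

```text
t: 28.55
ee_pos: [438.1, -57.9, 72.2]
orientation: [0.001, -3.142, -0.006]
ft_force: [-2.0, 0.2, 5.9]
width: -0.0
grasp_force: 2.7
```

Emit:
jog_arm([
  [-1,[0,0,0.004],[0,0,0]],
  [-1,[0,0,0],[0,0,0]],
])

```text
t: 28.75
ee_pos: [438.1, -57.9, 72.1]
orientation: [0.001, -3.142, -0.006]
ft_force: [-2.9, 0.6, 9.9]
width: 0.3
grasp_force: 4.9
```

Emit:
jog_arm([
  [-1,[0,0,0.004],[0,0,0]],
  [-1,[0,0,0.001],[0,0,0]],
  [-1,[0,0,0],[0,0,0]],
])

```text
t: 29.05
ee_pos: [438.1, -57.9, 71.9]
orientation: [-0.001, 3.141, 0.006]
ft_force: [-4.5, 1.6, 16.3]
width: 0.5
grasp_force: 7.8
```

Within 10–20 N; hold it over a second.

Emit:
jog_arm([
  [-1,[0,0,0],[0,0,0]],
  [-1,[0,0,0],[0,0,0]],
  [-1,[0,0,0],[0,0,0]],
  [-1,[0,0,0],[0,0,0]],
  [-1,[0,0,0],[0,0,0]],
  [-1,[0,0,0],[0,0,0]],
])

```text
t: 29.65
ee_pos: [438.1, -57.9, 71.9]
orientation: [-0.001, 3.141, 0.006]
ft_force: [-3.9, 0.4, 15.6]
width: 0.2
grasp_force: 7.8
```

Emit:
jog_arm([
  [-1,[0,0,0],[0,0,0]],
  [-1,[0,0,0],[0,0,0]],
  [-1,[0,0,0],[0,0,0]],
  [-1,[0,0,0],[0,0,0]],
  [-1,[0,0,0],[0,0,0]],
  [-1,[0,0,0],[0,0,0]],
  [-1,[0,0,0],[0,0,0]],
])

```text
t: 30.35
ee_pos: [438.1, -57.9, 71.9]
orientation: [-0.001, 3.141, 0.006]
ft_force: [-4.0, 0.4, 15.0]
width: 0.5
grasp_force: 7.8
```

```bash
python3 chk.py 0.0 | grep -v err
```

```text
t 30.35 p [438.1 -57.9  71.9] q [-0.161  0.36   2.104  0.006  0.678 -1.738] F [-4.   0.4 15. ] w 0.5 g 7.8
wrist 4495 lip pos-angle pct [0.058 0.082 0.088] r 242.1
scene 240 lip pos-angle pct [0.053 0.079 3.036] r 246.9
cover angle by top face (side cam) (np.int64(702), np.float64(0.0)) 946
```

Held 1.4 s at about 15 N. Release, back off and check that it stays shut.

Emit:
jog_arm([
  [-1,[0,0,-0.02],[0,0,0]],
  [-1,[0,0,-0.1],[0,0,0]],
  [-1,[0,0,-0.3],[0,0,0]],
  [-1,[0,0,-0.4],[0,0,0]],
  [-1,[0,0,-0.3],[0,0,0]],
  [-1,[0,0,0],[0,0,0]],
  [-1,[0,0,0],[0,0,0]],
  [-1,[0,0,0],[0,0,0]],
])

```text
t: 31.3
ee_pos: [437.1, -58.1, 182.2]
orientation: [0.001, -3.14, -0.007]
ft_force: [-1.0, -0.2, -0.5]
width: 0.1
grasp_force: 0.0
```

```bash
python3 chk.py 0.0 | grep -v err; python3 yel.py w12 | grep -i yel
```

```text
t 31.3 p [437.1 -58.1 182.2] q [-0.162  0.164  2.027  0.005  0.954 -1.736] F [-1.  -0.2 -0.5] w 0.1 g 0.0
wrist 4007 lip pos-angle pct [0.076 0.087 0.095] r 241.7
scene 324 lip pos-angle pct [0.057 0.076 3.036] r 246.9
cover angle by top face (side cam) (np.int64(699), np.float64(0.0)) 953
```

```bash
python3 -c "
from workcell import close_job
print(close_job())"
```

```text
the job is handed in; nothing more can be done
None
```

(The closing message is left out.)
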